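# Lay out the biscuit row in reference order

### The job

Move the row of four fresh biscuits from the wire cooling rack to the inspection board, so that they lie there in the same order as the glued-down reference row: each flat in the middle of the empty printed square in front of the reference of its own shape, with the square and the finger turned straight like their references. Set them down, do not drop them, and leave the jar and the spatula between the boards where they are.

Things in the scene. Friction and masses are not known exactly. Their poses are not given: they have to be found in the camera images.
- round_biscuit: Fresh sandwich biscuit, plain round, 48 mm across, flat top with a few docking holes; 18 mm thick, about 28 g, hard, upright sides. Lies flat in the row on the wire cooling rack, whose top is 24 mm above the bench. Origin at the centre of its underside, z up.
- square_biscuit: Fresh sandwich biscuit, square, 44 x 44 mm; its x and y axes are square to its sides; 18 mm thick, about 28 g, hard, upright sides. Lies flat in the row on the wire cooling rack, whose top is 24 mm above the bench. Origin at the centre of its underside, z up.
- finger_biscuit: Fresh sandwich biscuit, long finger with round ends, 64 mm along its own x axis and 28 mm wide along y; 18 mm thick, about 28 g, hard, upright sides. Lies flat in the row on the wire cooling rack, whose top is 24 mm above the bench. Origin at the centre of its underside, z up.
- ring_biscuit: Fresh sandwich biscuit, round piped ring of ten small lobes, 50 mm across with a 17 mm hole in the middle (grip it from outside); 18 mm thick, about 28 g, hard, upright sides. Lies flat in the row on the wire cooling rack, whose top is 24 mm above the bench. Origin at the centre of its underside, z up.
- round_plate: Fixed dark plate, 168 (x) x 70 (y) x 4 mm, one of four side by side on the white board, bearing the round reference biscuit (same size as the fresh one) glued at x = +92 mm, axes along the plate's. Origin under the middle of its empty 62 mm printed square (robot's side); surface there 4 mm above the origin, 16 mm above the bench. 3 mm rib at x = +46 mm.
- square_plate: Fixed dark plate, 168 (x) x 70 (y) x 4 mm, one of four side by side on the white board, bearing the square reference biscuit (same size as the fresh one) glued at x = +92 mm, axes along the plate's. Origin under the middle of its empty 62 mm printed square (robot's side); surface there 4 mm above the origin, 16 mm above the bench. 3 mm rib at x = +46 mm.
- finger_plate: Fixed dark plate, 168 (x) x 70 (y) x 4 mm, one of four side by side on the white board, bearing the finger reference biscuit (same size as the fresh one) glued at x = +92 mm, axes along the plate's, its length along x. Origin under the middle of its empty 62 mm printed square (robot's side); surface there 4 mm above the origin, 16 mm above the bench. 3 mm rib at x = +46 mm.
- ring_plate: Fixed dark plate, 168 (x) x 70 (y) x 4 mm, one of four side by side on the white board, bearing the ring reference biscuit (same size as the fresh one) glued at x = +92 mm, axes along the plate's. Origin under the middle of its empty 62 mm printed square (robot's side); surface there 4 mm above the origin, 16 mm above the bench. 3 mm rib at x = +46 mm.
- jar: Bystander: small jar with a red lid, 44 mm in diameter, 75 mm high, standing on the bench between rack and board. Origin at the centre of its underside.
- knife: Bystander: spreading spatula with black handle, 200 mm long, lying flat on the bench (under 30 mm high) between rack and board, beyond the jar. Origin near its middle, x towards the blade.

How it is judged:
At the end, for the whole second after the job is handed in: Each of the four biscuits lies flat (within 0.15 rad), right side up and still on the plate with the reference of its own shape, its centre within 12 mm of the middle of the printed square; the finger lies along its reference and the square's sides parallel to its reference's, within 0.3 rad (horizontal distance between round_biscuit and round_plate below 0.012 m and z of round_biscuit in the frame of round_plate between 0 and 0.01 m and angle between each of round_biscuit, square_biscuit, finger_biscuit, ring_biscuit's own z axis and vertical below 0.15 rad and linear speed of each of round_biscuit, square_biscuit, finger_biscuit, ring_biscuit below 0.02 m/s and horizontal distance between square_biscuit and square_plate below 0.012 m and z of square_biscuit in the frame of square_plate between 0 and 0.01 m and (angle between the x axis of square_biscuit and the x axis of square_plate, either way round below 0.3 rad or angle between the x axis of square_biscuit and the y axis of square_plate, either way round below 0.3 rad) and horizontal distance between finger_biscuit and finger_plate below 0.012 m and z of finger_biscuit in the frame of finger_plate between 0 and 0.01 m and angle between the x axis of finger_biscuit and the x axis of finger_plate, either way round below 0.3 rad and horizontal distance between ring_biscuit and ring_plate below 0.012 m and z of ring_biscuit in the frame of ring_plate between 0 and 0.01 m); the robot touches nothing.
It fails at once if the jar or the spatula is pushed away or knocked over (distance of any of jar, knife from where it was at the start of the episode above 0.03 m or angle between jar's own z axis and vertical above 0.4 rad).
It fails at once if a biscuit is dropped (in the air, touched by nothing, its underside more than 60 mm above the bench) ((height (world z) of round_biscuit above 0.06 m and contact force between round_biscuit and anything else below 0.001 N) or (height (world z) of square_biscuit above 0.06 m and contact force between square_biscuit and anything else below 0.001 N) or (height (world z) of finger_biscuit above 0.06 m and contact force between finger_biscuit and anything else below 0.001 N) or (height (world z) of ring_biscuit above 0.06 m and contact force between ring_biscuit and anything else below 0.001 N)).
It also fails if it takes over 109 s, if anything falls off the work surface, if the arm or the gripper's body presses on something with over 40 N, if the wrist force passes 120 N, or if a joint passes its speed limit or range.

### The arm

A 6-joint arm with a two-finger parallel gripper is mounted at the origin on the work surface. World frame = base frame: x ahead of the robot, y to its left, z up, the work surface at z = 0. Lengths are in m, angles in rad, forces in N, time in s.
With the tool pointing down it reaches from about 0.35 to 0.875 m from the base axis. Payload 15.5 kg.
Tool frame: the origin (TCP) lies at the very end of the fingers, on their centre line; the grasp point (between the pads) lies 19 mm behind it; z points along the fingers, y is the line along which they close (so a half turn about z gives the same grasp; the last joint's range is limited). The gripper opens to 85 mm and grips with 20 to 120 N. Pads are 22 mm wide; open, the fingers measure 114 mm over their backs; the gripper's body (76 mm by 85 mm) begins 54 mm behind the grasp point. The pads swing forward as they close: fully open they stand 13 mm farther back than shut.
Start: joints at [-1.308, 0.494, 1.345, -0, 1.302, -0.096], TCP at [0.219, -0.585, 0.231] pointing down, gripper open.
Joint ranges: [-2.91, 2.91], [-0.82, 2.16], [0.22, 2.67], [-1.22, 4.37], [0.12, 2.79], [-3.08, 3.08]. Speed limits (rad/s): [1.89, 1.89, 2.57, 3.01, 3.01, 3.01].

### API

Orientations are given as a unit quaternion [x, y, z, w].
In Python, from rig import arm gives the robot as it stands.
- The arm moves only by the tool play_rows, never from a script. Its argument "targets" is a list that holds one entry, the list of rows, each a list of 5 numbers: the shift along the tool's x, y, z as a fraction of full scale, then the turn about the tool's z as a fraction of full scale, then the opening, from -1 (shut) to 1 (fully open), so that 0 is half open. A call has 1 to 10 rows; each row is the pose to reach, as a shift and turn from the pose commanded when the call began, along the tool's axes at that moment; what a row does not reach only later rows make up. Full scale, the value 1, is 250 mm for a shift and 45 degrees for a turn. A row lasts 1/8 s, in which the tool goes at most 62.5 mm and 10.7 degrees, less where a joint would pass 70% of its speed; a pose out of reach is approached as far as the arm can. A call with a number of a shift or a turn outside -1 to 1 is refused whole. A call with a gripper value outside its range is refused whole. The fingers move at their own pace and stop on an object; the grip force is fixed at half the most. Time passes only in rows, so rows that repeat a pose let the fingers close. It gives the time, the measured TCP pose, the force, the opening and the grip force at its end, in the units of the state.
- arm.observe(): the state, without advancing time (a new reading comes with each control period).
- arm.read_camera(name): name is "scene" or "top" or "wrist"; returns (picture, depth): 400x640x3 uint8, red, green, blue; 400x640 float32, m along the optical axis (not along the pixel's ray), 0 where there is no reading.
- arm.get_calibration(name): a dict with "fx", "fy", "cx", "cy" (pixels), "world_from_camera" (4x4, takes a point from camera to world coordinates). Camera axes: x right, y up, looking along -z (the intrinsics and any distortion apply to the point x, -y, -z); pixel columns grow to the right and rows downward; lengths in m; the calibration is good to about 2 mm. A picture is of the moment at which its call begins: read the wrist's pose just before it. get_calibration takes no time and is no camera call; for the wrist camera it gives the pose at the moment of the call.
- arm.hand_in(): hands the job in; it is judged then, once.
The state is a dict: "clock": time; "q": joint angles; "qd": joint speeds; "tau": joint torques, N m; "ee_pos": TCP position; "tcp_rot": TCP orientation; "wrist_force": force on the tool from outside, world axes, zero at the start; "wrist_torque": the same for the moment, N m; "width": finger opening in m; "gripper_force": force on a finger pad.
Only numpy, scipy, OpenCV 4.12 (cv2) and the standard library are available. Lean on these libraries where they do the work, as an engineer would, in place of code of your own. Each camera call takes 0.05 s, during which the arm holds its last target. There are 200 camera calls.

## Working session

There is one attempt and no reset: what is moved stays moved. The work goes in short steps, Python scripts to look and compute and a tool call to move; the robot and the scene stay as the last step left them, time stands still between calls to the robot, and variables do not carry over. Pictures are saved under pics/ and viewed, at most 14 in all, crops included, and the job is handed in when it is done.

Besides the shell and the picture viewer there is one more tool, called after ">>>" as name(argument=value, ...), one argument or row to a line, values as JSON. play_rows: Moves the arm, as the interface text tells. Shift numbers are shares of 250 mm and turn numbers shares of 45 degrees, none past 1 either way. Its arguments: {"type":"object","properties":{"targets":{"type":"array","items":{"type":"array","items":{"type":"array","items":{"type":"number","minimum":-1,"maximum":1}}}}},"required":["targets"]}

```bash
ls; mkdir -p pics
python3 - <<'E'
from rig import arm
import cv2
s=arm.observe();print(s['clock'],s['ee_pos'],s['tcp_rot'],s['width'])
import numpy as np
for n in("top","scene"):
    p,d=arm.read_camera(n);c=arm.get_calibration(n);print(n,c)
    cv2.imwrite(f"pics/{n}0.png",p[:,:,::-1]);np.save(f"pics/{n}0d.npy",d);print((d>0).mean())
E
```

```text
pics
0.0 [ 0.21878439 -0.58504694  0.23068148] [ 9.84041868e-01  1.77935953e-01 -5.88373883e-05 -6.28156163e-04] 0.08514099154040249
top {'fx': 396.3511729628167, 'fy': 396.3511729628167, 'cx': 322.6173091942368, 'cy': 205.3781323126959, 'world_from_camera': array([[-0.00850516,  0.99093193, -0.1340954 ,  0.47633721],
       [-0.99994805, -0.00918153, -0.00442634,  0.00678735],
       [-0.0056174 ,  0.13405079,  0.99095854,  0.97482576],
       [ 0.        ,  0.        ,  0.        ,  1.        ]])}
0.995859375
scene {'fx': 367.0011966157063, 'fy': 367.0011966157063, 'cx': 317.2499047666076, 'cy': 202.50046869981938, 'world_from_camera': array([[ 0.60649941, -0.56268828,  0.56172979,  1.1227487 ],
       [ 0.79505247,  0.42292308, -0.43477309, -0.38733119],
       [ 0.00707323,  0.71029428,  0.70386931,  0.68601807],
       [ 0.        ,  0.        ,  0.        ,  1.        ]])}
0.9958671875
```

View pics/top0.png

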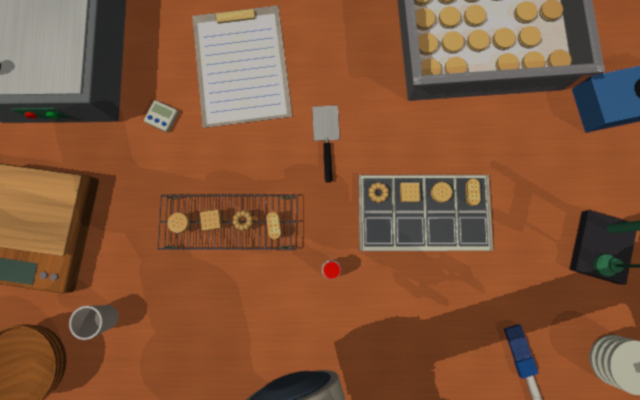

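View pics/scene0.png

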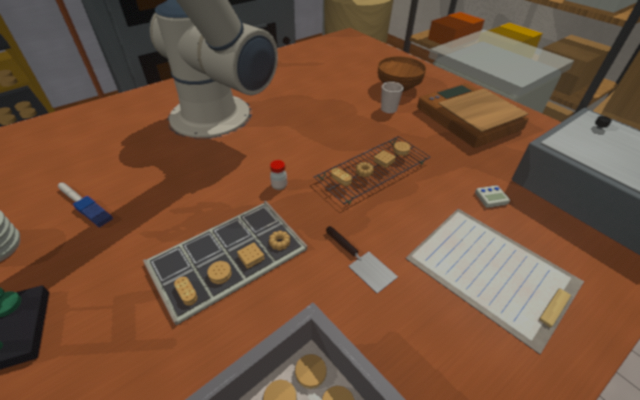

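The top view shows the rack with round (178,222), square (210,220), ring (242,220) and finger (273,225). The board's references run ring (378,192), square (410,192), round (442,192), finger (473,192), with empty squares near row 231. The jar is at (331,269) and the spatula at (327,140). In the scene view the jar and spatula both stand between the boards.

```bash
cat > h.py <<'E'
import numpy as np,cv2
from rig import arm
def ray(c,uv,z):
    uv=np.atleast_2d(np.asarray(uv,float)); T=c['world_from_camera']
    d=np.c_[(uv[:,0]-c['cx'])/c['fx'],-(uv[:,1]-c['cy'])/c['fy'],-np.ones(len(uv))]@T[:3,:3].T
    return T[:3,3]+d*((z-T[2,3])/d[:,2])[:,None]
def pt(c,uv,dep):
    T=c['world_from_camera']
    return T[:3,:3]@(dep*np.array([(uv[0]-c['cx'])/c['fx'],-(uv[1]-c['cy'])/c['fy'],-1]))+T[:3,3]
E
python3 - <<'E'
from h import *
c=arm.get_calibration("top");p=cv2.imread("pics/top0.png");d=np.load("pics/top0d.npy")
hsv=cv2.cvtColor(p,cv2.COLOR_BGR2HSV)
print([hsv[y,x] for x,y in((178,222),(210,220),(273,225),(410,192),(442,192),(200,230),(300,260))])
def run(x0,y0,x1,y1,z,vmin):
    m=cv2.inRange(hsv,(12,60,vmin),(28,255,255));k=np.zeros_like(m);k[y0:y1,x0:x1]=m[y0:y1,x0:x1]
    k=cv2.morphologyEx(k,cv2.MORPH_OPEN,np.ones((3,3)))
    for t in cv2.findContours(k,cv2.RETR_EXTERNAL,cv2.CHAIN_APPROX_NONE)[0]:
        if cv2.contourArea(t)<120: continue
        w=ray(c,t[:,0],z)[:,:2]
        r=cv2.minAreaRect((w*1000).astype(np.float32)); 
        u=t[:,0].mean(0);print(u.round(),np.round(r[0],1),np.round(r[1],1),round(r[2],1),'h',pt(c,u,d[int(u[1]),int(u[0])])[2].round(3))
run(155,190,305,255,.042,150);print();run(358,174,495,212,.034,130)
E
```

```text
[array([ 17, 141, 177], dtype=uint8), array([ 17, 146, 173], dtype=uint8), array([ 20, 134, 185], dtype=uint8), array([ 19, 143, 177], dtype=uint8), array([ 19, 147, 173], dtype=uint8), array([ 11, 179, 104], dtype=uint8), array([ 11, 180, 152], dtype=uint8)]
[176. 222.] [566.1 355.9] [43.5 42.7] 2.2 h 0.043
[273. 225.] [557.1 128.5] [61.8 28.3] 0.6 h 0.042
[210. 220.] [571.4 279.2] [43.3 42. ] 8.2 h 0.04

[410. 192.] [ 634.2 -198.1] [45.5 43.9] 89.5 h 0.031
[378. 192.] [ 634.9 -122.5] [43.3 44. ] 88.6 h 0.015
[441. 192.] [ 634.3 -274.7] [45.5 48.5] 61.3 h 0.034
[473. 191.] [ 635.2 -350.6] [28.8 63.8] 86.7 h 0.036
```

```bash
cat >> h.py <<'E'
def go(x,y,z,yaw):
    "print fractions to world pose; yaw = heading of tool x, deg"
    from scipy.spatial.transform import Rotation as R
    s=arm.observe();M=R.from_quat(s['tcp_rot']).as_matrix()
    now=np.degrees(np.arctan2(M[1,0],M[0,0]))
    print('t',s['clock'],'pos',np.round(s['ee_pos'],4),'yaw',now.round(1),'shift',np.round(M.T@(np.array([x,y,z])-s['ee_pos'])/.25,3),'turn',round((now-yaw)/45,3),'w',round(s['width'],4),'F',np.round(s['wrist_force'],1))
E
python3 - <<'E'
from h import *
go(.50,-.24,.30,90)
c=arm.get_calibration("wrist");print(c)
E
```

```text
t 0.1 pos [ 0.2188 -0.5851  0.2308] yaw 20.5 shift [ 1.537 -0.899 -0.276] turn -1.544 w 0.0853 F [-0.2  0.6 -0.2]
{'fx': 313.5955282060289, 'fy': 313.5955282060289, 'cx': 327.08470486421163, 'cy': 199.16839210352003, 'world_from_camera': array([[ 3.50001063e-01,  8.94077692e-01,  2.79507309e-01,
         2.90112748e-01],
       [-9.36749192e-01,  3.34202215e-01,  1.03970334e-01,
        -5.58887530e-01],
       [-4.54405494e-04, -2.98217973e-01,  9.54497687e-01,
         3.74319229e-01],
       [ 0.00000000e+00,  0.00000000e+00,  0.00000000e+00,
         1.00000000e+00]])}
```

Run:
```python
from h import *
go(.44,-.40,.22,0)
```

```text
t 0.1 pos [ 0.2188 -0.5851  0.2308] yaw 20.5 shift [ 1.088 -0.384  0.044] turn 0.456 w 0.0853 F [-0.2  0.6 -0.2]
```

>>> play_rows(
  targets=[
    [[0.25, -0.09, 0, 0.12, 0.4], [0.5, -0.18, 0, 0.24, 0.4], [0.75, -0.27, 0, 0.36, 0.4], [1, -0.384, 0.04, 0.456, 0.4], [1, -0.384, 0.04, 0.456, 0.4], [1, -0.384, 0.04, 0.456, 0.4]],
  ],
)

```text
clock: 0.85
ee_pos: [0.4199, -0.4072, 0.221]
tcp_rot: [1.0, 0.001, -0.0, -0.0]
wrist_force: [-0.5, -0.9, -0.2]
width: 0.0598
gripper_force: 0.0
```

Run:
```python
from h import *
go(.44,-.24,.22,0)
```

```text
t 0.85 pos [ 0.4199 -0.4072  0.221 ] yaw 0.1 shift [ 0.082 -0.669  0.004] turn 0.003 w 0.0598 F [-0.5 -0.9 -0.2]
```

>>> play_rows(
  targets=[
    [[0.03, -0.22, 0, 0, 0.4], [0.06, -0.45, 0, 0, 0.4], [0.08, -0.67, 0, 0, 0.4], [0.08, -0.67, 0, 0, 0.4], [0.08, -0.67, 0, 0, 0.4]],
  ],
)

```text
clock: 1.48
ee_pos: [0.4393, -0.2418, 0.2215]
tcp_rot: [1.0, -0.0, 0.0, 0.0]
wrist_force: [-0.4, -0.1, 1.2]
width: 0.0599
gripper_force: 0.0
```

Run:
```python
from h import *
c=arm.get_calibration("wrist");p,d=arm.read_camera("wrist");cv2.imwrite("pics/w1.png",p[:,:,::-1]);np.savez("pics/w1.npz",d=d,**c)
go(.46,.0,.22,0)
```

```text
t 1.525 pos [ 0.4394 -0.242   0.2214] yaw -0.1 shift [ 0.081 -0.968  0.005] turn -0.002 w 0.0597 F [ 0.5 -0.6 -0.4]
```

View pics/w1.png

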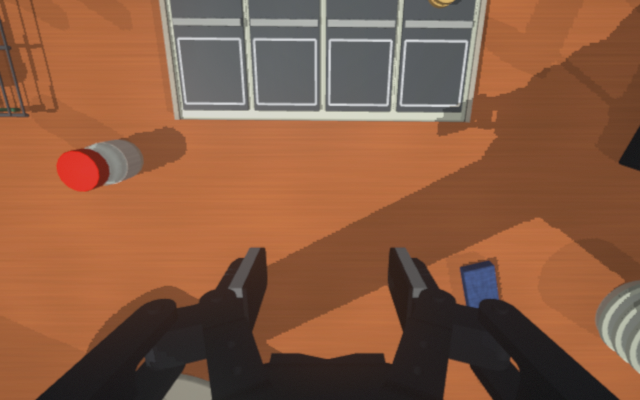

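The printed squares are seen clearly at about (212,71), (285,72), (360,72), (432,73), with the jar lid at (82,169). I'll measure them on the z = 16 mm plane.

Run:
```python
from h import *
c=dict(np.load("pics/w1.npz"));p=cv2.imread("pics/w1.png");g=cv2.cvtColor(p,cv2.COLOR_BGR2GRAY)
sat=cv2.cvtColor(p,cv2.COLOR_BGR2HSV)[:,:,1]
for u,v in((212,71),(285,72),(360,72),(432,73)):
    f=g.copy();th=(g[v,u]+30.)
    m=(g<th).astype(np.uint8);n,l,st,ce=cv2.connectedComponentsWithStats(m,connectivity=4)
    k=(l==l[v,u]).astype(np.uint8);t=max(cv2.findContours(k,0,1)[0],key=cv2.contourArea)
    r=cv2.minAreaRect((ray(c,t[:,0],.016)[:,:2]*1000).astype(np.float32));print(np.round(r[0],1),np.round(r[1],1),round(r[2],1))
print('jar',ray(c,(82,169),.075)[0].round(3))
```

```text
[ 545.2 -123.2] [59.3 58.6] 89.9
[ 544.3 -199. ] [58.2 58.9] 89.5
[ 543.6 -275.9] [58.7 57.8] 90.0
[ 542.6 -351.9] [59.  57.9] 89.9
jar [ 0.455 -0.012  0.075]
```

>>> play_rows(
  targets=[
    [[0.02, -0.22, 0, 0, 0.4], [0.05, -0.45, 0, 0, 0.4], [0.08, -0.7, 0, 0, 0.4], [0.1, -0.95, 0, 0, 0.4], [0.1, -1, 0, 0, 0.4]],
  ],
)

```text
clock: 2.15
ee_pos: [0.465, 0.0112, 0.2213]
tcp_rot: [1.0, 0.001, 0.0, -0.0]
wrist_force: [0.5, -0.3, -0.4]
width: 0.0592
gripper_force: 0.0
```

>>> play_rows(
  targets=[
    [[0, -0.22, 0, 0, 0.4], [0, -0.45, 0, 0, 0.4], [0, -0.7, 0, 0, 0.4], [0, -0.9, 0, 0, 0.4], [0, -0.95, 0, 0, 0.4], [0, -0.95, 0, 0, 0.4]],
  ],
)

```text
clock: 2.9
ee_pos: [0.4654, 0.2462, 0.221]
tcp_rot: [1.0, -0.0, -0.0, 0.0]
wrist_force: [0.1, -0.9, 0.3]
width: 0.0599
gripper_force: 0.0
```

Run:
```python
from h import *
c=arm.get_calibration("wrist");p,d=arm.read_camera("wrist");cv2.imwrite("pics/w2.png",p[:,:,::-1]);np.savez("pics/w2.npz",d=d,**c)
go(.56,.1285,.1,0)
```

```text
t 2.95 pos [0.4653 0.2456 0.2211] yaw -0.1 shift [0.38  0.468 0.484] turn -0.002 w 0.0598 F [-0.3 -0.4  0.1]
```

View pics/w2.png

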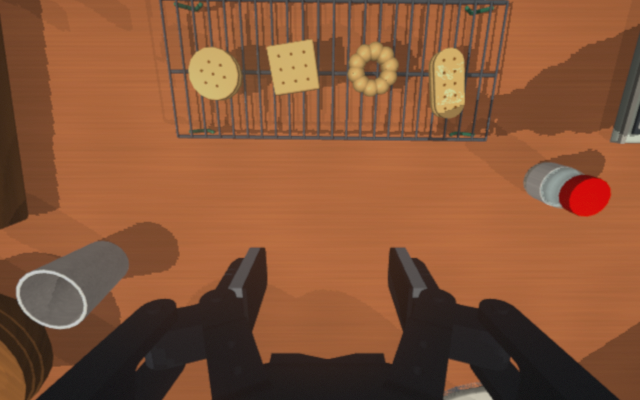

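The wrist view shows round (214,73), square (293,67), ring (373,69) and finger (448,82) on the rack. The jar lid is at (584,195).

Run:
```python
from h import *
z=np.load("pics/w2.npz");c=dict(z);p=cv2.imread("pics/w2.png");hsv=cv2.cvtColor(p,cv2.COLOR_BGR2HSV)
m=cv2.inRange(hsv,(14,60,110),(35,255,255));m[:20]=0;m[130:]=0;m[:,:180]=0;m[:,490:]=0
m=cv2.morphologyEx(m,cv2.MORPH_CLOSE,np.ones((5,5)));m=cv2.morphologyEx(m,cv2.MORPH_OPEN,np.ones((3,3)))
for t in cv2.findContours(m,0,1)[0]:
    if cv2.contourArea(t)<400: continue
    w=(ray(c,t[:,0],.042)[:,:2]*1000).astype(np.float32)
    r=cv2.minAreaRect(w);e=cv2.fitEllipse(w);u=t[:,0].mean(0).astype(int)
    print(u,np.round(r[0],1),np.round(r[1],1),round(r[2],1),'ell',np.round(e[0],1),np.round(e[1],1),round(e[2]),'h',pt(c,u,z['d'][u[1],u[0]])[2].round(3))
```

```text
[446  82] [557.3 130.4] [65.1 34.1] 7.4 ell [557.3 129.9] [36.5 69.1] 97 h 0.044
[214  73] [566.8 353.2] [50.6 48. ] 82.4 ell [566.5 353.4] [47.5 51. ] 170 h 0.043
[372  68] [570.3 202.1] [47.7 48.4] 83.5 ell [570.5 202.2] [46.8 47.6] 24 h 0.004
[293  66] [572.1 278.1] [45.2 45.6] 8.2 ell [572.2 278. ] [51.5 52. ] 131 h 0.043
```

Run:
```python
from h import *
go(.557,.1285,.08,6)
go(.557,.1285,.0255,6)
```

```text
t 2.95 pos [0.4653 0.2456 0.2211] yaw -0.1 shift [0.368 0.468 0.564] turn -0.135 w 0.0598 F [-0.3 -0.4  0.1]
t 2.95 pos [0.4653 0.2456 0.2211] yaw -0.1 shift [0.368 0.467 0.782] turn -0.135 w 0.0598 F [-0.3 -0.4  0.1]
```

>>> play_rows(
  targets=[
    [[0.18, 0.23, 0.1, -0.1, 0.1], [0.368, 0.468, 0.2, -0.135, 0.1], [0.368, 0.468, 0.4, -0.135, 0.1], [0.368, 0.468, 0.56, -0.135, 0.1], [0.368, 0.468, 0.56, -0.135, 0.1], [0.368, 0.468, 0.56, -0.135, 0.1]],
  ],
)

```text
clock: 3.7
ee_pos: [0.5573, 0.1294, 0.0829]
tcp_rot: [0.999, 0.052, 0.001, -0.0]
wrist_force: [0.1, 0.1, 0.9]
width: 0.0472
gripper_force: 0.0
```

Run:
```python
from h import *
c=arm.get_calibration("wrist");p,d=arm.read_camera("wrist");cv2.imwrite("pics/w3.png",p[:,:,::-1]);np.savez("pics/w3.npz",d=d,**c)
go(.557,.1285,.0255,6)
```

```text
t 3.75 pos [0.5576 0.1298 0.0833] yaw 6.0 shift [-0.003  0.005  0.231] turn 0.001 w 0.047 F [0.7 0.9 0.1]
```

View pics/w3.png

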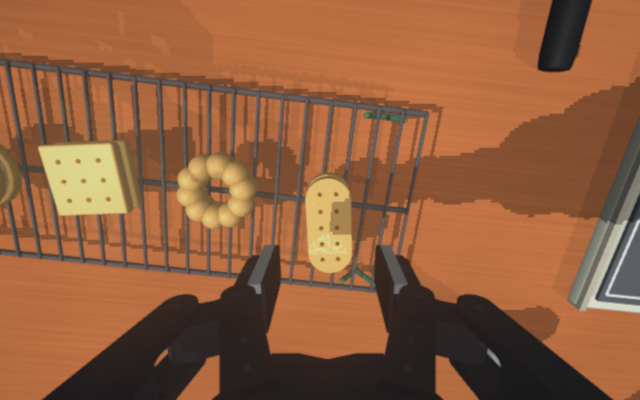

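The finger biscuit lies between the pads with its centre at (328,224), parallel to them. I'll descend and grip.

>>> play_rows(
  targets=[
    [[0, 0, 0.1, 0, 0.1], [0, 0, 0.18, 0, 0.1], [0, 0.003, 0.231, 0, 0.1], [0, 0.003, 0.231, 0, 0.1], [0, 0.003, 0.231, 0, -0.6], [0, 0.003, 0.231, 0, -0.6], [0, 0.003, 0.231, 0, -0.6], [0, 0.003, 0.231, 0, -0.6], [0, 0.003, 0.231, 0, -0.6]],
  ],
)

```text
clock: 4.88
ee_pos: [0.5573, 0.1294, 0.0248]
tcp_rot: [0.999, 0.053, 0.001, -0.0]
wrist_force: [-1.6, 0.3, 8.3]
width: 0.0266
gripper_force: 59.8
```

>>> play_rows(
  targets=[
    [[0, 0, -0.12, 0, -0.6], [0, 0, -0.32, 0, -0.6], [0, 0, -0.4, 0, -0.6], [0, 0.2, -0.4, 0.05, -0.6], [0, 0.4, -0.4, 0.1, -0.6], [0, 0.65, -0.4, 0.135, -0.6], [0, 0.85, -0.4, 0.135, -0.6], [0, 0.97, -0.4, 0.135, -0.6], [0, 0.97, -0.4, 0.135, -0.6]],
  ],
)

```text
clock: 6.0
ee_pos: [0.5827, -0.114, 0.1243]
tcp_rot: [1.0, -0.001, 0.001, 0.0]
wrist_force: [0.2, 0.6, -0.5]
width: 0.0266
gripper_force: 59.1
```

Run:
```python
from h import *
go(.543,-.352,.08,0)
```

```text
t 6.0 pos [ 0.5827 -0.114   0.1243] yaw -0.2 shift [-0.156  0.952  0.177] turn -0.004 w 0.0266 F [ 0.2  0.6 -0.5]
```

>>> play_rows(
  targets=[
    [[-0.05, 0.22, 0, 0, -0.6], [-0.1, 0.45, 0, 0, -0.6], [-0.15, 0.7, 0, 0, -0.6], [-0.156, 0.9, 0.06, 0, -0.6], [-0.156, 0.952, 0.177, 0, -0.6], [-0.156, 0.952, 0.177, 0, -0.6], [-0.156, 0.952, 0.177, 0, -0.6]],
  ],
)

```text
clock: 6.88
ee_pos: [0.5437, -0.3487, 0.0803]
tcp_rot: [1.0, 0.0, 0.0, 0.0]
wrist_force: [0.8, -0.6, -0.3]
width: 0.0266
gripper_force: 59.1
```

Run:
```python
from h import *
c=arm.get_calibration("wrist");p,d=arm.read_camera("wrist");cv2.imwrite("pics/w4.png",p[:,:,::-1]);np.savez("pics/w4.npz",d=d,**c)
go(.543,-.352,.0175,0)
```

```text
t 6.925 pos [ 0.5439 -0.3488  0.0806] yaw 0.1 shift [-0.004  0.013  0.252] turn 0.001 w 0.0263 F [ 0.2  0.7 -0.6]
```

View pics/w4.png

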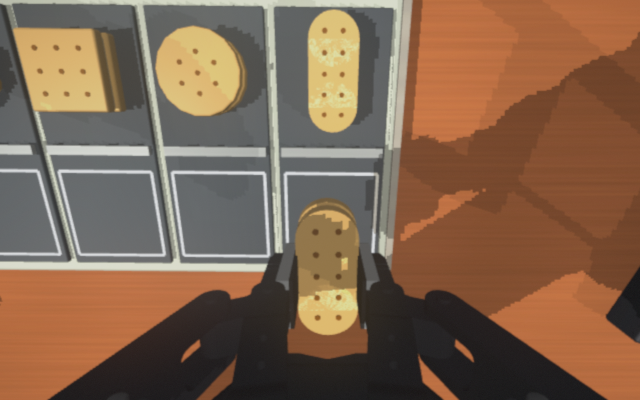

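The held finger's top runs from (328,207) to (328,335), the finger reference's from (333,10) to (333,132), and the printed square's edges from (285,173) to (379,173).

Run:
```python
from h import *
c=dict(np.load("pics/w4.npz"));d=c['d']
print(ray(c,[(328,207),(328,335)],.097).round(4), pt(c,(328,230),d[230,328]).round(3))
print(ray(c,[(333,10),(333,132)],.034).round(4),ray(c,[(285,173),(379,173)],.016).round(4))
```

```text
[[ 0.5767 -0.3495  0.097 ]
 [ 0.5105 -0.3495  0.097 ]] [ 0.567 -0.349  0.099]
[[ 0.6663 -0.3522  0.034 ]
 [ 0.6024 -0.3526  0.034 ]] [[ 0.5735 -0.3206  0.016 ]
 [ 0.5735 -0.3842  0.016 ]]
```

>>> play_rows(
  targets=[
    [[-0.006, 0.014, 0.12, 0, -0.6], [-0.006, 0.014, 0.2, 0, -0.6], [-0.006, 0.014, 0.24, 0, -0.6], [-0.006, 0.014, 0.252, 0, -0.6], [-0.006, 0.014, 0.252, 0, -0.6], [-0.006, 0.014, 0.252, 0, -0.6], [-0.006, 0.014, 0.252, 0, -0.1], [-0.006, 0.014, 0.252, 0, -0.1], [-0.006, 0.014, 0.252, 0, -0.1]],
  ],
)

```text
clock: 8.05
ee_pos: [0.5417, -0.3534, 0.0163]
tcp_rot: [1.0, -0.0, 0.0, 0.0]
wrist_force: [-1.3, -0.4, -1.4]
width: 0.0387
gripper_force: 0.0
```

Run:
```python
from h import *
go(.5425,-.3524,.13,0)
```

```text
t 8.05 pos [ 0.5417 -0.3534  0.0163] yaw -0.0 shift [ 0.003 -0.004 -0.455] turn -0.0 w 0.0387 F [-1.3 -0.4 -1.4]
```

>>> play_rows(
  targets=[
    [[0, 0, -0.12, 0, -0.1], [0, 0, -0.32, 0, -0.1], [0, 0, -0.5, 0, 0.0], [0, -0.2, -0.5, -0.2, 0.4], [0, -0.42, -0.5, -0.4, 0.4], [0, -0.64, -0.5, -0.6, 0.4], [0, -0.85, -0.5, -0.8, 0.4], [0, -1, -0.5, -1, 0.4], [0, -1, -0.5, -1, 0.4]],
  ],
)

```text
clock: 9.18
ee_pos: [0.5415, -0.101, 0.1414]
tcp_rot: [0.923, 0.385, -0.0, -0.0]
wrist_force: [0.5, -0.7, -0.4]
width: 0.0595
gripper_force: 0.0
```

Run:
```python
from h import *
go(.5703,.202,.12,90)
```

```text
t 9.175 pos [ 0.5415 -0.101   0.1414] yaw 45.3 shift [ 0.942 -0.771  0.086] turn -0.994 w 0.0595 F [ 0.5 -0.7 -0.4]
```

>>> play_rows(
  targets=[
    [[0.2, -0.16, 0, -0.22, 0.46], [0.4, -0.32, 0, -0.45, 0.46], [0.6, -0.48, 0, -0.67, 0.46], [0.8, -0.65, 0, -0.9, 0.46], [0.94, -0.77, 0.08, -0.994, 0.46], [0.94, -0.77, 0.2, -0.994, 0.46], [0.94, -0.77, 0.22, -0.994, 0.46], [0.94, -0.77, 0.22, -0.994, 0.46]],
  ],
)

```text
clock: 10.18
ee_pos: [0.5723, 0.1979, 0.0866]
tcp_rot: [0.71, 0.705, -0.0, 0.0]
wrist_force: [0.9, 0.2, 0.2]
width: 0.0625
gripper_force: 0.0
```

Run:
```python
from h import *
c=arm.get_calibration("wrist");p,d=arm.read_camera("wrist");cv2.imwrite("pics/w5.png",p[:,:,::-1]);np.savez("pics/w5.npz",d=d,**c)
go(.5703,.202,.0255,90)
```

```text
t 10.225 pos [0.5726 0.198  0.0871] yaw 89.6 shift [ 0.016 -0.01   0.247] turn -0.009 w 0.0626 F [ 0.2  0.7 -0. ]
```

View pics/w5.png

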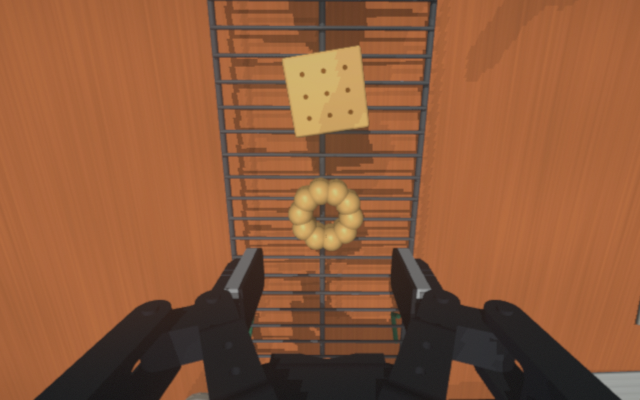

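The ring is centred at (326,215) between the pads. The square's corners are at (283,57), (361,46), (369,125), (296,136).

Run:
```python
from h import *
c=dict(np.load("pics/w5.npz"))
print(ray(c,[(326,215)],.040).round(4),ray(c,[(283,57),(361,46),(369,125),(296,136)],.042).mean(0).round(4))
```

```text
[[0.5715 0.2036 0.04  ]] [0.5729 0.2785 0.042 ]
```

>>> play_rows(
  targets=[
    [[0.02, -0.006, 0.1, -0.009, 0.46], [0.02, -0.006, 0.2, -0.009, 0.46], [0.02, -0.006, 0.247, -0.009, 0.46], [0.02, -0.006, 0.247, -0.009, 0.46], [0.02, -0.006, 0.247, -0.009, -0.2], [0.02, -0.006, 0.247, -0.009, -0.2], [0.02, -0.006, 0.247, -0.009, -0.2], [0.02, -0.006, 0.247, -0.009, -0.2]],
  ],
)

```text
clock: 11.22
ee_pos: [0.5712, 0.2038, 0.0261]
tcp_rot: [0.706, 0.708, 0.001, 0.001]
wrist_force: [-2.3, -2.6, 7.2]
width: 0.0476
gripper_force: 60.8
```

>>> play_rows(
  targets=[
    [[0, 0, -0.12, 0, -0.2], [0, 0, -0.32, 0, -0.2], [0, 0, -0.4, 0, -0.2], [-0.2, 0, -0.4, 0, -0.2], [-0.42, 0, -0.4, 0, -0.2], [-0.65, -0.03, -0.4, 0, -0.2], [-0.85, -0.06, -0.4, 0, -0.2], [-0.95, -0.1, -0.4, 0, -0.2], [-0.95, -0.1, -0.4, 0, -0.2]],
  ],
)

```text
clock: 12.35
ee_pos: [0.5457, -0.0354, 0.1256]
tcp_rot: [0.707, 0.707, 0.0, 0.001]
wrist_force: [-0.3, 0.7, 0.4]
width: 0.0479
gripper_force: 61.8
```

Run:
```python
from h import *
go(.5435,-.1235,.08,90)
```

```text
t 12.35 pos [ 0.5457 -0.0354  0.1256] yaw 90.0 shift [-0.353 -0.009  0.182] turn -0.001 w 0.0479 F [-0.3  0.7  0.4]
```

>>> play_rows(
  targets=[
    [[-0.2, -0.009, 0, 0, -0.2], [-0.353, -0.009, 0, 0, -0.2], [-0.353, -0.009, 0.15, 0, -0.2], [-0.353, -0.009, 0.3, 0, -0.2], [-0.353, -0.009, 0.36, 0, -0.2], [-0.353, -0.009, 0.36, 0, -0.2]],
  ],
)

```text
clock: 13.1
ee_pos: [0.544, -0.1214, 0.0345]
tcp_rot: [0.706, 0.708, -0.0, -0.0]
wrist_force: [0.5, -0.5, -1.0]
width: 0.0475
gripper_force: 61.8
```

Run:
```python
from h import *
go(.543,-.1235,.0185,90)
```

```text
t 13.1 pos [ 0.544  -0.1214  0.0345] yaw 90.1 shift [-0.009 -0.004  0.064] turn 0.003 w 0.0475 F [ 0.5 -0.5 -1. ]
```

Release to about 60 mm opening, then rise and go to the square.

>>> play_rows(
  targets=[
    [[-0.009, -0.004, 0.03, 0, -0.2], [-0.009, -0.004, 0.055, 0, -0.2], [-0.009, -0.004, 0.064, 0, -0.2], [-0.009, -0.004, 0.064, 0, -0.2], [-0.009, -0.004, 0.064, 0, 0.35], [-0.009, -0.004, 0.064, 0, 0.35], [-0.009, -0.004, 0.064, 0, 0.35]],
  ],
)

```text
clock: 13.98
ee_pos: [0.5429, -0.1242, 0.0186]
tcp_rot: [0.706, 0.708, 0.0, 0.0]
wrist_force: [0.4, 0.9, 0.7]
width: 0.0573
gripper_force: 0.0
```

>>> play_rows(
  targets=[
    [[0, 0, -0.12, 0, 0.35], [0, 0, -0.3, 0, 0.35], [0, 0, -0.45, 0, 0.4], [0.2, 0.02, -0.45, 0, 0.4], [0.42, 0.05, -0.45, 0, 0.4], [0.65, 0.08, -0.45, 0, 0.4], [0.88, 0.1, -0.45, 0, 0.4], [1, 0.11, -0.45, 0, 0.4], [1, 0.11, -0.45, 0, 0.4]],
  ],
)

```text
clock: 15.1
ee_pos: [0.5698, 0.1279, 0.131]
tcp_rot: [0.705, 0.709, 0.0, -0.0]
wrist_force: [0.7, -0.9, -0.1]
width: 0.0597
gripper_force: 0.0
```

Run:
```python
from h import *
go(.5725,.2785,.08,98.2)
```

```text
t 15.1 pos [0.5698 0.1279 0.131 ] yaw 90.3 shift [0.602 0.014 0.204] turn -0.176 w 0.0597 F [ 0.7 -0.9 -0.1]
```

>>> play_rows(
  targets=[
    [[0.2, 0, 0, -0.1, 0.4], [0.42, 0.01, 0, -0.176, 0.4], [0.602, 0.014, 0, -0.176, 0.4], [0.602, 0.014, 0.15, -0.176, 0.4], [0.602, 0.014, 0.28, -0.176, 0.4], [0.602, 0.014, 0.28, -0.176, 0.4], [0.602, 0.014, 0.28, -0.176, 0.4]],
  ],
)

```text
clock: 15.98
ee_pos: [0.5738, 0.2759, 0.0622]
tcp_rot: [0.656, 0.755, 0.0, 0.0]
wrist_force: [-0.4, -1.0, 0.8]
width: 0.0593
gripper_force: 0.0
```

Run:
```python
from h import *
go(.5725,.2785,.0255,98.2)
```

```text
t 15.975 pos [0.5738 0.2759 0.0622] yaw 98.0 shift [ 0.011 -0.004  0.147] turn -0.005 w 0.0593 F [-0.4 -1.   0.8]
```

>>> play_rows(
  targets=[
    [[0.011, -0.004, 0.06, 0, 0.4], [0.011, -0.004, 0.12, 0, 0.4], [0.011, -0.004, 0.147, 0, 0.4], [0.011, -0.004, 0.147, 0, 0.4], [0.011, -0.004, 0.147, 0, -0.3], [0.011, -0.004, 0.147, 0, -0.3], [0.011, -0.004, 0.147, 0, -0.3], [0.011, -0.004, 0.147, 0, -0.3]],
  ],
)

```text
clock: 16.98
ee_pos: [0.572, 0.2791, 0.0248]
tcp_rot: [0.656, 0.755, 0.0, 0.0]
wrist_force: [-0.2, -0.6, 5.9]
width: 0.0428
gripper_force: 61.4
```

>>> play_rows(
  targets=[
    [[0, 0, -0.12, 0, -0.3], [0, 0, -0.32, 0, -0.3], [0, 0, -0.4, 0, -0.3], [-0.2, 0, -0.4, 0, -0.3], [-0.42, 0, -0.4, 0.06, -0.3], [-0.65, 0, -0.4, 0.12, -0.3], [-0.85, 0, -0.4, 0.178, -0.3], [-0.97, 0, -0.4, 0.178, -0.3], [-0.97, 0, -0.4, 0.178, -0.3]],
  ],
)

```text
clock: 18.1
ee_pos: [0.6058, 0.0369, 0.1243]
tcp_rot: [0.708, 0.706, 0.0, 0.0]
wrist_force: [0.7, 1.0, -0.1]
width: 0.0425
gripper_force: 61.0
```

Run:
```python
from h import *
go(.543,-.1995,.125,90)
```

```text
t 18.1 pos [0.6058 0.0369 0.1243] yaw 89.9 shift [-0.946 -0.249 -0.003] turn -0.003 w 0.0425 F [ 0.7  1.  -0.1]
```

>>> play_rows(
  targets=[
    [[-0.22, -0.06, 0, 0, -0.3], [-0.45, -0.12, 0, 0, -0.3], [-0.68, -0.19, 0, 0, -0.3], [-0.9, -0.249, 0, 0, -0.3], [-0.946, -0.249, 0, 0, -0.3], [-0.946, -0.249, 0.2, 0, -0.3], [-0.946, -0.249, 0.34, 0, -0.3], [-0.946, -0.249, 0.34, 0, -0.3]],
  ],
)

```text
clock: 19.1
ee_pos: [0.5424, -0.1958, 0.0374]
tcp_rot: [0.707, 0.708, -0.001, -0.002]
wrist_force: [-0.4, 0.6, 0.1]
width: 0.0424
gripper_force: 61.1
```

Run:
```python
from h import *
go(.543,-.1995,.0175,90)
```

```text
t 19.1 pos [ 0.5424 -0.1958  0.0374] yaw 90.1 shift [-0.015  0.003  0.08 ] turn 0.002 w 0.0424 F [-0.4  0.6  0.1]
```

>>> play_rows(
  targets=[
    [[-0.013, 0.002, 0.04, 0, -0.3], [-0.013, 0.002, 0.07, 0, -0.3], [-0.013, 0.002, 0.08, 0, -0.3], [-0.013, 0.002, 0.08, 0, -0.3], [-0.013, 0.002, 0.08, 0, 0.3], [-0.013, 0.002, 0.08, 0, 0.3], [-0.013, 0.002, 0.08, 0, 0.3]],
  ],
)

```text
clock: 19.98
ee_pos: [0.544, -0.2009, 0.0194]
tcp_rot: [0.707, 0.707, 0.0, 0.0]
wrist_force: [-0.3, 0.4, 0.2]
width: 0.0557
gripper_force: 0.0
```

>>> play_rows(
  targets=[
    [[0, 0, -0.12, 0, 0.3], [0, 0, -0.3, 0, 0.35], [0, 0, -0.45, 0, 0.4], [0.2, 0.02, -0.45, 0, 0.4], [0.42, 0.05, -0.45, 0, 0.4], [0.65, 0.07, -0.45, 0, 0.4], [0.88, 0.09, -0.45, 0, 0.4], [1, 0.09, -0.45, 0, 0.4], [1, 0.09, -0.45, 0, 0.4]],
  ],
)

```text
clock: 21.1
ee_pos: [0.5661, 0.0511, 0.1318]
tcp_rot: [0.706, 0.708, 0.0, -0.0]
wrist_force: [0.1, -1.0, 0.4]
width: 0.0599
gripper_force: 0.0
```

Run:
```python
from h import *
go(.567,.30,.131,90)
```

```text
t 21.1 pos [0.5661 0.0511 0.1318] yaw 90.2 shift [0.996 0.007 0.003] turn 0.004 w 0.0599 F [ 0.1 -1.   0.4]
```

>>> play_rows(
  targets=[
    [[0.22, 0, 0, 0, 0.46], [0.45, 0, 0, 0, 0.46], [0.68, 0.005, 0, 0, 0.46], [0.9, 0.005, 0, 0, 0.46], [1, 0.005, 0, 0, 0.46], [1, 0.005, 0, 0, 0.46], [1, 0.005, 0, 0, 0.46]],
  ],
)

```text
clock: 21.98
ee_pos: [0.5676, 0.2976, 0.1316]
tcp_rot: [0.707, 0.707, -0.0, 0.0]
wrist_force: [-0.1, 0.1, -0.5]
width: 0.0624
gripper_force: 0.0
```

Run:
```python
from h import *
c=arm.get_calibration("wrist");p,d=arm.read_camera("wrist");cv2.imwrite("pics/w6.png",p[:,:,::-1])
hsv=cv2.cvtColor(p[:,:,::-1].copy(),cv2.COLOR_BGR2HSV)
m=cv2.inRange(hsv,(14,60,110),(35,255,255));m[250:]=0;m[:,:200]=0;m[:,450:]=0;m=cv2.morphologyEx(m,cv2.MORPH_CLOSE,np.ones((5,5)))
for t in cv2.findContours(m,0,1)[0]:
    if cv2.contourArea(t)<800: continue
    e=cv2.fitEllipse((ray(c,t[:,0],.042)[:,:2]*1000).astype(np.float32));print(t[:,0].mean(0),e)
go(.5665,.3545,.06,90)
```

```text
[325.74210526 126.47368421] ((566.7361450195312, 355.0306701660156), (47.22500228881836, 47.6719970703125), 9.597150802612305)
t 22.025 pos [0.5677 0.2975 0.1317] yaw 89.9 shift [ 0.228 -0.005  0.287] turn -0.001 w 0.0622 F [-0.6 -0.5 -0.5]
```

Clean: (0.5667, 0.355), 47.5 mm across.

>>> play_rows(
  targets=[
    [[0.12, -0.004, 0, 0, 0.46], [0.23, -0.004, 0.1, 0, 0.46], [0.23, -0.004, 0.25, 0, 0.46], [0.23, -0.004, 0.37, 0, 0.46], [0.23, -0.004, 0.424, 0, 0.46], [0.23, -0.004, 0.424, 0, 0.46], [0.23, -0.004, 0.424, 0, -0.2], [0.23, -0.004, 0.424, 0, -0.2], [0.23, -0.004, 0.424, 0, -0.2], [0.23, -0.004, 0.424, 0, -0.2]],
  ],
)

```text
clock: 23.28
ee_pos: [0.5674, 0.3568, 0.0276]
tcp_rot: [0.707, 0.707, 0.001, 0.001]
wrist_force: [0.5, -2.6, 7.0]
width: 0.0452
gripper_force: 61.6
```

>>> play_rows(
  targets=[
    [[0, 0, -0.12, 0, -0.2], [0, 0, -0.32, 0, -0.2], [0, 0, -0.4, 0, -0.2], [-0.2, 0, -0.4, 0, -0.2], [-0.42, -0.02, -0.4, 0, -0.2], [-0.65, -0.05, -0.4, 0, -0.2], [-0.85, -0.09, -0.4, 0, -0.2], [-1, -0.094, -0.4, 0, -0.2], [-1, -0.094, -0.4, 0, -0.2]],
  ],
)

```text
clock: 24.4
ee_pos: [0.5434, 0.1044, 0.1269]
tcp_rot: [0.708, 0.706, 0.0, 0.001]
wrist_force: [0.6, 0.9, -0.8]
width: 0.0457
gripper_force: 61.4
```

>>> play_rows(
  targets=[
    [[-0.22, 0, 0, 0, -0.2], [-0.45, 0, 0, 0, -0.2], [-0.68, 0, 0, 0, -0.2], [-0.9, 0, 0, 0, -0.2], [-1, 0, 0, 0, -0.2], [-1, 0, 0, 0, -0.2]],
  ],
)

```text
clock: 25.15
ee_pos: [0.5438, -0.1446, 0.1264]
tcp_rot: [0.708, 0.707, 0.0, 0.001]
wrist_force: [0.1, 0.1, 0.6]
width: 0.0457
gripper_force: 61.4
```

Run:
```python
from h import *
go(.543,-.276,.04,90)
```

```text
t 25.15 pos [ 0.5438 -0.1446  0.1264] yaw 89.9 shift [-0.526 -0.003  0.346] turn -0.002 w 0.0457 F [0.1 0.1 0.6]
```

>>> play_rows(
  targets=[
    [[-0.22, 0, 0, 0, -0.2], [-0.45, 0, 0, 0, -0.2], [-0.523, 0, 0, 0, -0.2], [-0.523, 0, 0.15, 0, -0.2], [-0.523, 0, 0.3, 0, -0.2], [-0.523, 0, 0.35, 0, -0.2], [-0.523, 0, 0.35, 0, -0.2], [-0.523, 0, 0.35, 0, -0.2]],
  ],
)

```text
clock: 26.15
ee_pos: [0.5441, -0.2741, 0.0397]
tcp_rot: [0.707, 0.707, 0.0, 0.001]
wrist_force: [-0.3, -0.3, -0.6]
width: 0.0457
gripper_force: 61.4
```

Run:
```python
from h import *
go(.543,-.2755,.0198,90)
```

```text
t 26.15 pos [ 0.5441 -0.2741  0.0397] yaw 90.1 shift [-0.005 -0.005  0.079] turn 0.001 w 0.0457 F [-0.3 -0.3 -0.6]
```

Then release, rise, and retreat toward the robot's side for a check picture.

>>> play_rows(
  targets=[
    [[-0.005, -0.004, 0.04, 0, -0.2], [-0.005, -0.004, 0.07, 0, -0.2], [-0.005, -0.004, 0.079, 0, -0.2], [-0.005, -0.004, 0.079, 0, -0.2], [-0.005, -0.004, 0.079, 0, 0.35], [-0.005, -0.004, 0.079, 0, 0.35], [-0.005, -0.004, 0.079, 0, 0.35]],
  ],
)

```text
clock: 27.02
ee_pos: [0.5421, -0.2754, 0.0183]
tcp_rot: [0.707, 0.707, -0.0, -0.0]
wrist_force: [0.2, -0.5, 0.3]
width: 0.0577
gripper_force: 0.0
```

>>> play_rows(
  targets=[
    [[0, 0, -0.12, 0, 0.35], [0, 0, -0.3, 0, 0.35], [0, 0, -0.55, 0, 0.4], [0, -0.1, -0.75, 0.2, 0.4], [0, -0.3, -0.8, 0.4, 0.4], [0, -0.4, -0.8, 0.6, 0.4], [0, -0.4, -0.8, 0.8, 0.4], [0, -0.4, -0.8, 1, 0.4], [0, -0.4, -0.8, 1, 0.4]],
  ],
)

```text
clock: 28.15
ee_pos: [0.4421, -0.2754, 0.2185]
tcp_rot: [0.924, 0.383, -0.0, -0.0]
wrist_force: [0.5, -0.0, -0.1]
width: 0.0602
gripper_force: 0.0
```

>>> play_rows(
  targets=[
    [[0, 0, 0, 0.23, 0.4], [0, 0, 0, 0.46, 0.4], [0, 0, 0, 0.7, 0.4], [0, 0, 0, 0.92, 0.4], [0, 0, 0, 1, 0.4], [0, 0, 0, 1, 0.4]],
  ],
)

```text
clock: 28.9
ee_pos: [0.4423, -0.2754, 0.2184]
tcp_rot: [1.0, 0.002, -0.0, -0.0]
wrist_force: [0.1, 0.1, -0.1]
width: 0.0597
gripper_force: 0.0
```

Run:
```python
from h import *
c=arm.get_calibration("wrist");p,d=arm.read_camera("wrist");q=p[:,:,::-1].copy();cv2.imwrite("pics/w7.png",q)
hsv=cv2.cvtColor(q,cv2.COLOR_BGR2HSV)
m=cv2.inRange(hsv,(14,60,100),(35,255,255));m[220:]=0;m=cv2.morphologyEx(m,cv2.MORPH_CLOSE,np.ones((5,5)))
for t in cv2.findContours(m,0,1)[0]:
    if cv2.contourArea(t)<600: continue
    r=cv2.minAreaRect((ray(c,t[:,0],.034)[:,:2]*1000).astype(np.float32));u=t[:,0].mean(0).astype(int)
    print(u,np.round(r[0],1),np.round(r[1],1),round(r[2],1),pt(c,u,d[u[1],u[0]])[2].round(3))
go(.4,-.3,.2,0)
```

```text
[328  75] [ 542.2 -277.3] [47.3 47. ] 0.2 0.035
[252  72] [ 544.2 -202.9] [44.4 46.6] 0.2 0.036
[178  74] [ 542.1 -130.3] [50.8 48.4] 79.3 0.016
[406  74] [ 542.5 -352.8] [64.6 32.4] 1.2 0.037
t 28.95 pos [ 0.4422 -0.2754  0.2184] yaw 0.3 shift [-0.169  0.098  0.074] turn 0.006 w 0.0598 F [ 0.1 -0.5  0.8]
```

View pics/w7.png

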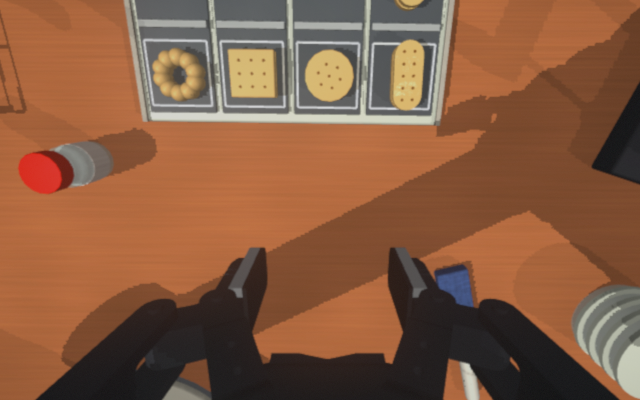

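All four biscuits lie flat in their squares: ring (179,74), square (252,73), round (329,75), finger (407,74), each within about 7 mm of the middle and straight. The jar is undisturbed.

```bash
python3 -c "
from rig import arm
print(arm.hand_in())"
```

```text
the job is handed in; nothing more can be done
None
```

The four biscuits lie flat in the squares in front of their own references, each within about 7 mm of the middle and straight by the last wrist-camera check, and the job is handed in at about 29 s; no verdict was shown.

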